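Unstack marked registers into their water meters

TASK

Four brass registers have come off the laser marker in one stack on the marking stage. Take the stack apart from the top down, one register at a time, and lower each into the open water meter of its size (smallest register in the smallest seat, and so on up to the largest), letting go only once it is down in its seat; all four must end flat on the floor of their own seats. Leave the finished meter standing where it is.

Things in the scene. Friction and masses are not known exactly. Their poses are not given: they have to be found in the camera images.
- register_28: The smallest register (counter capsule): a plain upright brass can with a white dial on top, a cylinder 28 mm in diameter and 30 mm tall, weighing less than half a kilogram. It is the top of the stack. Origin at the centre of its underside, z up; being round, its yaw does not matter.
- register_40: The second smallest register (counter capsule): a plain upright brass can with a white dial on top, a cylinder 40 mm in diameter and 30 mm tall, weighing less than half a kilogram. In the stack it stands directly on the 52 mm register. Origin at the centre of its underside, z up; being round, its yaw does not matter.
- register_52: The second largest register (counter capsule): a plain upright brass can with a white dial on top, a cylinder 52 mm in diameter and 30 mm tall, weighing less than half a kilogram. In the stack it stands directly on the 64 mm register. Origin at the centre of its underside, z up; being round, its yaw does not matter.
- register_64: The largest register (counter capsule): a plain upright brass can with a white dial on top, a cylinder 64 mm in diameter and 30 mm tall, weighing less than half a kilogram. The bottom of the stack, it stands on the stage. Origin at the centre of its underside, z up; being round, its yaw does not matter.
- meter_28: The smallest open water meter, for the 28 mm register: blue, fixed to the bench, two pipe stubs along its y (116 mm over all, up to 62 mm high). On top, over its origin, a brass collar 56 mm in outer diameter; in it the seat, a flat dark round floor 44 mm across, 62 mm above the bench; the rim stands 5 mm above this floor. Origin at the centre of its underside, on the bench, z up.
- meter_40: The second smallest open water meter, for the 40 mm register: blue, fixed to the bench, two pipe stubs along its y (124 mm over all, up to 62 mm high). On top, over its origin, a brass collar 68 mm in outer diameter; in it the seat, a flat dark round floor 56 mm across, 66 mm above the bench; the rim stands 5 mm above this floor. Origin at the centre of its underside, on the bench, z up.
- meter_52: The second largest open water meter, for the 52 mm register: blue, fixed to the bench, two pipe stubs along its y (132 mm over all, up to 62 mm high). On top, over its origin, a brass collar 80 mm in outer diameter; in it the seat, a flat dark round floor 68 mm across, 70 mm above the bench; the rim stands 5 mm above this floor. Origin at the centre of its underside, on the bench, z up.
- meter_64: The largest open water meter, for the 64 mm register: blue, fixed to the bench, two pipe stubs along its y (140 mm over all, up to 62 mm high). On top, over its origin, a brass collar 92 mm in outer diameter; in it the seat, a flat dark round floor 80 mm across, 74 mm above the bench; the rim stands 5 mm above this floor. Origin at the centre of its underside, on the bench, z up.
- stage: The marking stage on which the stack stands: a fixed square metal block with a flat steel top plate 120 by 120 mm, top face 40 mm above the bench. A small black knob sticks out of one side below the plate. Origin at the centre of its underside, on the bench, z up.
- finished_meter: A finished water meter standing loose among the other things: like the open ones, but its 74 mm brass collar is filled by a register with a white dial, 80 mm high in all, 120 mm over its pipe stubs (its y). To be left alone. Origin at the centre of its underside.
Mind the look-alikes: they are no part of the job. Leave any purple look-alike of the register_40 alone.

How it is judged:
On the way, in this order (a step that is already met when the one before it is completed fails the run):
1. the 28 mm register is brought down to its meter's seat (centre within 12 mm, underside less than 12 mm above the seat floor) while still held in the fingers (horizontal distance between register_28 and meter_28 below 0.012 m and z of register_28 in the frame of meter_28 between 0.058 and 0.074 m and contact force between register_28 and the fingers above 0.5 N), for 0.04 s.
2. the 40 mm register is brought down to its meter's seat (centre within 12 mm, underside less than 12 mm above the seat floor) while still held in the fingers (horizontal distance between register_40 and meter_40 below 0.012 m and z of register_40 in the frame of meter_40 between 0.062 and 0.078 m and contact force between register_40 and the fingers above 0.5 N), for 0.04 s.
3. the 52 mm register is brought down to its meter's seat (centre within 12 mm, underside less than 12 mm above the seat floor) while still held in the fingers (horizontal distance between register_52 and meter_52 below 0.012 m and z of register_52 in the frame of meter_52 between 0.066 and 0.082 m and contact force between register_52 and the fingers above 0.5 N), for 0.04 s.
4. the 64 mm register is brought down to its meter's seat (centre within 12 mm, underside less than 12 mm above the seat floor) while still held in the fingers (horizontal distance between register_64 and meter_64 below 0.012 m and z of register_64 in the frame of meter_64 between 0.07 and 0.086 m and contact force between register_64 and the fingers above 0.5 N), for 0.04 s.
At the end, for the whole second after the job is handed in: Each register rests upright and still in the seat of its own meter: centre within 10 mm of the seat's centre, underside within 3 mm of the seat floor, tilted less than 0.06 rad (horizontal distance between register_28 and meter_28 below 0.01 m and z of register_28 in the frame of meter_28 between 0.058 and 0.065 m and angle between each of register_28, register_40, register_52, register_64's own z axis and vertical below 0.06 rad and linear speed of each of register_28, register_40, register_52, register_64 below 0.02 m/s and horizontal distance between register_40 and meter_40 below 0.01 m and z of register_40 in the frame of meter_40 between 0.062 and 0.069 m and horizontal distance between register_52 and meter_52 below 0.01 m and z of register_52 in the frame of meter_52 between 0.066 and 0.073 m and horizontal distance between register_64 and meter_64 below 0.01 m and z of register_64 in the frame of meter_64 between 0.07 and 0.077 m); the robot touches nothing.
It fails at once if the finished meter is shifted by more than 30 mm (distance of finished_meter from where it was at the start of the episode above 0.03 m).
It also fails if it takes over 112 s, if anything falls off the work surface, if the arm or the gripper's body presses on something with over 40 N, if the wrist force passes 120 N, or if a joint passes its speed limit or range.

ROBOT

A 6-joint arm with a two-finger parallel gripper is mounted at the origin on the work surface. World frame = base frame: x ahead of the robot, y to its left, z up, the work surface at z = 0. Lengths are in m, angles in rad, forces in N, time in s.
With the tool pointing down it reaches from about 0.3 to 0.875 m from the base axis. Payload 6.4 kg.
Tool frame: the origin (TCP) lies on the front face of the gripper's body, between the roots of the fingers; the fingertips stand 73 mm ahead of it and the grasp point (between the pads) lies 54 mm ahead of it; y points along the fingers, x is the direction in which the jaws open and shut, and the axes are right-handed (so a half turn about y gives the same grasp; the last joint's range is limited). The gripper opens to 85 mm and grips with 20 to 120 N. Pads are 22 mm wide; open, the fingers measure 114 mm over their backs; the gripper's body (76 mm by 85 mm) begins 54 mm behind the grasp point. The pads swing forward as they close: fully open they stand 13 mm farther back than shut.
Start: joints at [0.997, 0.181, 1.607, -0, 1.354, -0.206], TCP at [0.207, 0.537, 0.304] pointing down, gripper open.
Joint ranges: [-2.99, 2.99], [-0.89, 2.07], [0.3, 2.58], [-1.14, 4.28], [0, 2.63], [-3.12, 3.12]. Speed limits (rad/s): [2.57, 2.57, 3.01, 3.14, 3.14, 3.14].

INTERFACE

Orientations are given as [roll, pitch, yaw] about the fixed x, y, z axes, in that order (R = Rz(yaw) Ry(pitch) Rx(roll)).
In Python, from plant import manip, get_image gives the robot as it stands.
- The arm moves only by the tool play_rows, never from a script. Its argument "increments" is a list that holds one entry, the list of rows, each a list of 5 numbers: the closure, from 0 (fully open) to 1 (shut), then the shift along the world's x, y, z in m, then the turn about the world's z in degrees. A call has 1 to 5 rows; each row is the pose to reach, as a shift and turn from the pose measured when the call began; what a row does not reach only later rows make up. A row lasts 1/8 s, in which the tool goes at most 62.5 mm and 10.7 degrees, less where a joint would pass 70% of its speed; a pose out of reach is approached as far as the arm can. A call with a gripper value outside its range is refused whole. The fingers move at their own pace and stop on an object; the grip force is fixed at half the most. Time passes only in rows, so rows that repeat a pose let the fingers close. It gives the time, the measured TCP pose, the force and the opening at its end, in the units of the state.
- manip.state(): the state, without advancing time (a new reading comes with each control period).
- get_image(name): name is "scene" or "top" or "wrist"; returns a dict with "frame" (420x560x3 uint8, red, green, blue), "z_map" (420x560 float32, m along the optical axis (not along the pixel's ray), 0 where there is no reading), "fovy" (degrees; the focal length in pixels is half the picture's height over the tangent of half this angle, whatever the lens; pixels are square), "cx", "cy" (the principal point, pixels), "dist_coeffs" ([k1, k2, p1, p2, k3] as OpenCV has them; the pictures are not rectified), "view" (4x4, takes a point from world to camera coordinates); the wrist camera has in their place "mount" (4x4, takes a point from camera to tool coordinates, whose origin is the TCP and whose axes are the tool frame's). Camera axes: x right, y up, looking along -z (the intrinsics and any distortion apply to the point x, -y, -z); pixel columns grow to the right and rows downward; lengths in m; the calibration is good to about 2 mm. A picture is of the moment at which its call begins: read the wrist's pose just before it.
- manip.hand_in(): hands the job in, once; it reports no verdict.
The state is a dict: "time_s": time; "joint_positions": joint angles; "joint_velocities": joint speeds; "joint_efforts": joint torques, N m; "ee_pos": TCP position; "tool_rot": TCP orientation; "ft_force": force on the tool from outside, world axes, zero at the start; "moment": the same for the moment, N m; "width": finger opening in m.
Only numpy, scipy, OpenCV 4.12 (cv2) and the standard library are available. Lean on these libraries where they do the work, as an engineer would, in place of code of your own. Each camera call takes 0.05 s, during which the arm holds its last target. There are 200 camera calls.

## Working session

There is one attempt and no reset: what is moved stays moved. The work goes in short steps, Python scripts to look and compute and a tool call to move; the robot and the scene stay as the last step left them, time stands still between calls to the robot, and variables do not carry over. Pictures are saved under pics/ and viewed, about 12 in all and at most 16, crops included, and the job is handed in when it is done.

Besides the shell and the picture viewer there is one more tool, called as name(argument=value, ...), one argument or row to a line, values as JSON. play_rows: Moves the arm, as the interface text tells. Its arguments: {"type":"object","properties":{"increments":{"type":"array","items":{"type":"array","items":{"type":"array","items":{"type":"number"}}}}},"required":["increments"]}

```bash
mkdir -p pics
cat > h.py <<'E'
import numpy as np, cv2
from scipy.spatial.transform import Rotation as R
from plant import manip, get_image
def grab(name):
    s=manip.state(); d=get_image(name); d['state']=s; return d
def cloud(d):
    f=d['frame']; h,w=f.shape[:2]; fl=h/2/np.tan(np.radians(d['fovy'])/2)
    K=np.array([[fl,0,d['cx']],[0,fl,d['cy']],[0,0,1]])
    u,v=np.meshgrid(np.arange(w),np.arange(h))
    p=cv2.undistortPoints(np.stack([u,v],-1).reshape(-1,1,2).astype(np.float64),K,np.array(d['dist_coeffs'],float)).reshape(h,w,2)
    z=d['z_map'].astype(float)
    c=np.stack([p[...,0]*z,-p[...,1]*z,-z,np.ones_like(z)],-1)
    if 'view' in d: T=np.linalg.inv(np.array(d['view']))
    else:
        s=d['state']; T0=np.eye(4); T0[:3,:3]=R.from_euler('xyz',s['tool_rot']).as_matrix(); T0[:3,3]=s['ee_pos']
        T=T0@np.array(d['mount'])
    P=(c@T.T)[...,:3]; P[z==0]=np.nan
    return P
def save(d,n,sc=1.4): cv2.imwrite('pics/'+n,cv2.resize(d['frame'][...,::-1],None,fx=sc,fy=sc))
E
python3 - <<'E'
from h import *
import pickle
print(manip.state())
for n in('top','scene'):
    d=grab(n); save(d,n+'0.png'); P=cloud(d); pickle.dump((d,P),open(n+'.pkl','wb'))
    print(n,d['fovy'],np.nanmin(P,(0,1)),np.nanmax(P,(0,1)))
E
```

```text
{'time_s': 0.0, 'joint_positions': array([ 9.96715785e-01,  1.81530898e-01,  1.60802540e+00,  2.42324454e-05,
        1.35380729e+00, -2.06303804e-01]), 'joint_velocities': array([-0.00053318, -0.00031694, -0.00112585, -0.0018862 , -0.00099755,
        0.00164604]), 'joint_efforts': array([-5.27248449e-04, -4.44879448e+01, -3.51330256e+01, -3.07958080e-04,
        9.29336355e-03,  7.52057957e-06]), 'ee_pos': array([0.20647487, 0.536183  , 0.30298135]), 'tool_rot': array([-1.57041041,  0.00172853,  1.20301468]), 'ft_force': array([-0.17053357,  0.60081848,  0.31677241]), 'moment': array([0.00875875, 0.00790068, 0.04026167]), 'width': 0.08566870037515144}
top 52.36505011879528 [-0.30503718 -1.6658593  -0.78189222] [2.00456407 1.51114655 0.62752364]
scene 56.24080081362051 [-2.26289195 -0.92520713 -0.77898309] [1.32835252 1.73784941 0.47202942]
```

View pics/top0.png

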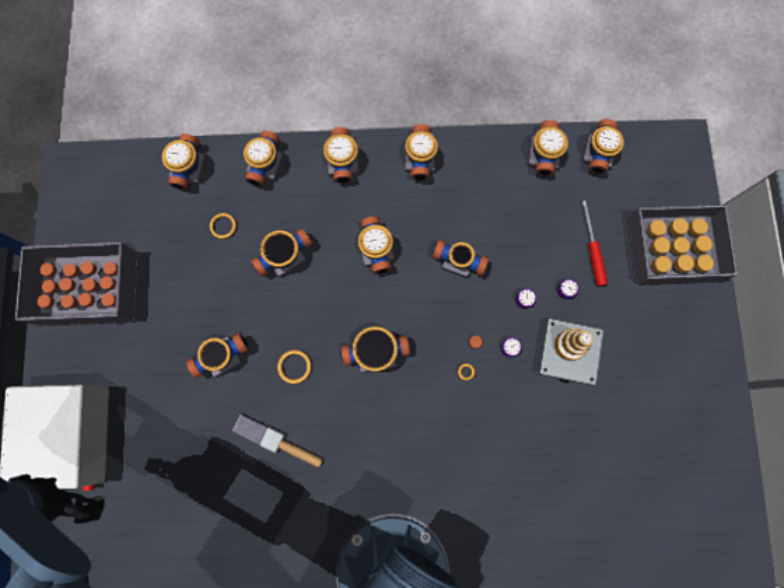

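View pics/scene0.png

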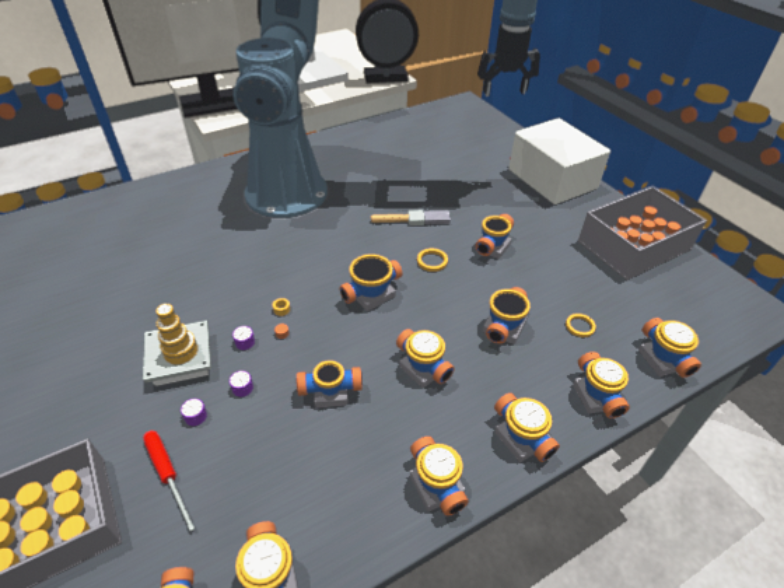

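Top view: stack at (575,345) on the stage. The open meters by black floor size are 64 at (375,349), 52 at (279,249), 40 at (214,355) and 28 at (462,256). The finished meter among them is at (375,242). Look-alikes are three purple cans at (527,298), (568,288) and (511,347), plus loose brass rings and the finished meters in the back row. I'll measure these now.

```bash
cat >> h.py <<'E'
def circ(q):
    A=np.c_[2*q,np.ones(len(q))]; b=(q**2).sum(1); s=np.linalg.lstsq(A,b,rcond=None)[0]
    return s[0],s[1],np.sqrt(s[2]+s[0]**2+s[1]**2)
def disc(P,c,z,r,tol=.003):
    m=(abs(P[...,2]-z)<tol)&(np.hypot(P[...,0]-c[0],P[...,1]-c[1])<r)
    q=P[m]
    if len(q)<8: return len(q)
    e,rr=cv2.minEnclosingCircle((q[:,:2]*1000).astype(np.float32))
    return len(q),np.round(q.mean(0)*1000,1),np.round(e,1),round(2*rr,1)
E
python3 - <<'E'
from h import *
import pickle
d,P=pickle.load(open('top.pkl','rb')); d2,P2=pickle.load(open('scene.pkl','rb'))
for n,u,v,h in (('28',462,256,62),('40',214,355,66),('52',279,249,70),('64',375,349,74),('fin',375,242,80)):
    p=P[int(v/1.4),int(u/1.4)]; print(n,p.round(3)); 
    for PP in (P,P2): print('  floor',disc(PP,p,h/1e3,.045,.0025),'rim',disc(PP,p,h/1e3+.005,.06,.0025))
p=P[int(342/1.4),int(577/1.4)];print('stack',p)
for k,z in enumerate((40,70,100,130,160)):
    for PP in (P,P2): print(z,disc(PP,p,z/1e3,.09 if z==40 else .05))
for u,v in((527,298),(568,288),(511,347)): print(P[int(v/1.4),int(u/1.4)].round(3))
E
```

```text
28 [ 0.648 -0.177  0.061]
  floor (152, array([ 647.4, -174.8,   62. ]), array([ 648.9, -178.1]), 87.5) rim (100, array([ 649.4, -174.3,   66.6]), array([ 647.6, -173.1]), 55.4)
  floor (227, array([ 652. , -175.9,   62. ]), array([ 650.6, -178.4]), 88.5) rim (114, array([ 653.3, -174.2,   66.5]), array([ 651.9, -173.5]), 56.8)
40 [0.454 0.354 0.064]
  floor (248, array([453.7, 351.9,  66. ]), array([449.4, 356.1]), 79.2) rim (131, array([454.2, 351.8,  70.3]), array([453.5, 351.3]), 67.7)
  floor (141, array([460.2, 352.4,  66. ]), array([461.7, 352.6]), 67.4) rim (85, array([459.9, 353.4,  70.3]), array([461.4, 352.7]), 72.1)
52 [0.676 0.216 0.071]
  floor (295, array([675.2, 215.6,  70. ]), array([675.6, 216.7]), 80.3) rim (147, array([673.1, 213.9,  74.4]), array([675. , 215.3]), 78.1)
  floor (339, array([679.3, 216.5,  70.2]), array([679.8, 216. ]), 81.4) rim (135, array([682.8, 213.4,  74.4]), array([679.4, 215.1]), 82.4)
64 [0.452 0.019 0.075]
  floor (441, array([452.3,  19.1,  74.1]), array([451.4,  19.2]), 89.0) rim (238, array([453.3,  18.9,  78.4]), array([452.8,  18.7])
[... 598 characters left out ...]
-402.4,   39.6]), array([ 438.7, -394.9]), 160.8)
70 (92, array([ 440.1, -380.6,   70.3]), array([ 445.3, -393.4]), 64.3)
70 (93, array([ 467.3, -386.5,   69.8]), array([ 451.9, -390.7]), 65.7)
100 (61, array([ 444.8, -385.8,  100.1]), array([ 448.3, -395.3]), 52.0)
100 (92, array([ 464.8, -394.1,   99.9]), array([ 453.5, -393.2]), 52.6)
130 (39, array([ 447. , -387.9,  130. ]), array([ 447.7, -394.4]), 38.9)
130 (72, array([ 460. , -395.4,  129.8]), array([ 453.5, -394.3]), 41.4)
160 (58, array([ 446.6, -392.6,  160.1]), array([ 447. , -393.1]), 26.8)
160 (77, array([ 452.8, -390.5,  159.7]), array([ 451.9, -391.3]), 28.8)
[ 0.556 -0.315  0.032]
[ 0.574 -0.406  0.032]
[ 0.451 -0.273  0.031]
```

play_rows(
  increments=[
    [[0,0.23,-0.15,0.03,0],[0,0.23,-0.15,0.03,0],[0,0.23,-0.15,0.03,0],[0,0.23,-0.15,0.03,0],[0,0.23,-0.15,0.03,0]],
  ],
)

```text
time_s: 0.72
ee_pos: [0.4391, 0.384, 0.3331]
tool_rot: [-1.571, 0.002, 1.2]
ft_force: [-0.2, 0.6, -0.3]
width: 0.0852
```

Run:
```python
from h import *
d=grab('wrist');print(d['mount'],d['state']['ee_pos'],d['state']['tool_rot']);save(d,'w1.png');P=cloud(d)
for c,h in(((.456,.352),.066),((.677,.215),.07),((.455,.019),.074)): print(disc(P,c,h,.045,.0025),disc(P,c,h+.005,.06,.0025))
```

```text
[[ 9.99998639e-01  1.56177062e-03  5.31425174e-04 -1.28216652e-04]
 [ 1.65016468e-05  3.12646989e-01 -9.49869391e-01 -6.99177306e-02]
 [-1.64962659e-03  9.49868107e-01  3.12646538e-01  7.99887162e-02]
 [ 0.00000000e+00  0.00000000e+00  0.00000000e+00  1.00000000e+00]] [0.43910758 0.38396525 0.33305966] [-1.57095523  0.00185709  1.19967818]
(2181, array([455.8, 352.5,  66.4]), array([455.7, 352.5]), 67.9) (1037, array([455. , 353.1,  70.7]), array([455.8, 352.7]), 67.8)
(292, array([649.1, 214.9,  70.5]), array([658. , 217.9]), 66.0) (228, array([644.3, 211.5,  74.9]), array([656.2, 212.2]), 66.0)
(1766, array([461. ,  25.9,  74.6]), array([455.3,  21. ]), 87.0) (593, array([463.6,  39.1,  78.8]), array([454.2,  18.9]), 92.7)
```

View pics/w1.png

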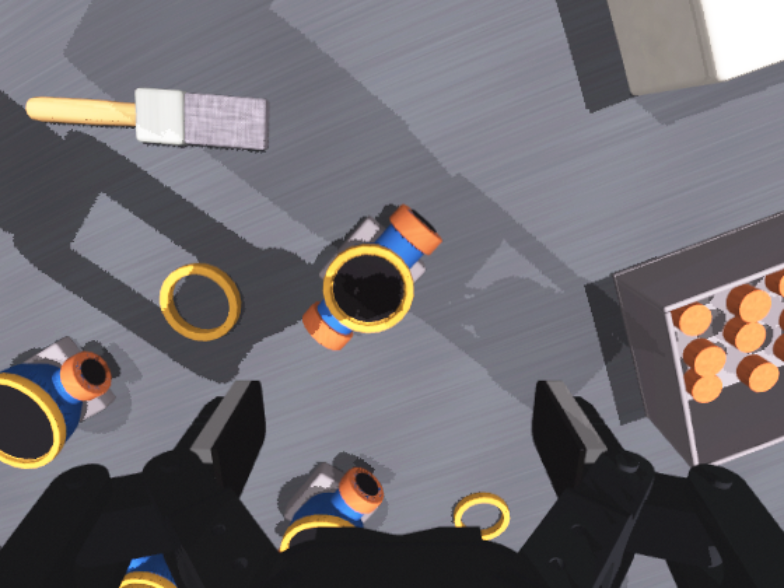

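Wrist view shows meter_40's collar at (368,289); it confirms (456, 352), the mean of the top and scene readings. Now to the stack.

play_rows(
  increments=[
    [[0,0,-0.3,0,0],[0,0,-0.3,0,0],[0,0,-0.3,0,0],[0,0,-0.3,0,0],[0,0,-0.3,0,0]],
  ],
)

```text
time_s: 1.4
ee_pos: [0.4401, 0.0813, 0.333]
tool_rot: [-1.572, 0.002, 1.199]
ft_force: [1.1, 0.3, -0.2]
width: 0.0853
```

play_rows(
  increments=[
    [[0,0,-0.3,0,0],[0,0,-0.3,0,0],[0,0,-0.3,0,0],[0,0,-0.3,0,0],[0,0,-0.3,0,0]],
  ],
)

```text
time_s: 2.02
ee_pos: [0.4396, -0.2206, 0.3327]
tool_rot: [-1.572, 0.002, 1.198]
ft_force: [1.7, 0.4, 0.4]
width: 0.0854
```

play_rows(
  increments=[
    [[0,0.01,-0.175,0,0],[0,0.01,-0.175,0,0],[0,0.01,-0.175,0,0],[0,0.01,-0.175,0,0]],
  ],
)

```text
time_s: 2.52
ee_pos: [0.4489, -0.3984, 0.3313]
tool_rot: [-1.571, 0.001, 1.194]
ft_force: [0.2, 0.1, -0.3]
width: 0.0855
```

```bash
cat > stk.py <<'E'
from h import *
import sys
d=grab('wrist');s=d['state'];print(s['ee_pos'].round(4),s['joint_positions'].round(2));save(d,sys.argv[1]);P=cloud(d)
for z in map(int,sys.argv[2].split(',')): print(z,disc(P,(.449,-.392),z/1e3,.05,.004))
E
python3 stk.py w2.png 160,130,100,70
```

```text
[ 0.4489 -0.3984  0.3313] [-0.92  0.21  1.51 -0.    1.41 -2.12]
160 (1021, array([ 447.7, -391.9,  160.2]), array([ 448.7, -392.5]), 28.4)
130 (567, array([ 440.7, -395.7,  130. ]), array([ 449.4, -394.9]), 39.7)
100 (643, array([ 437.5, -391.9,  100.1]), array([ 449.6, -395.3]), 51.6)
70 (795, array([ 432.7, -385.7,   70.2]), array([ 447.5, -393.2]), 63.6)
```

View pics/w2.png

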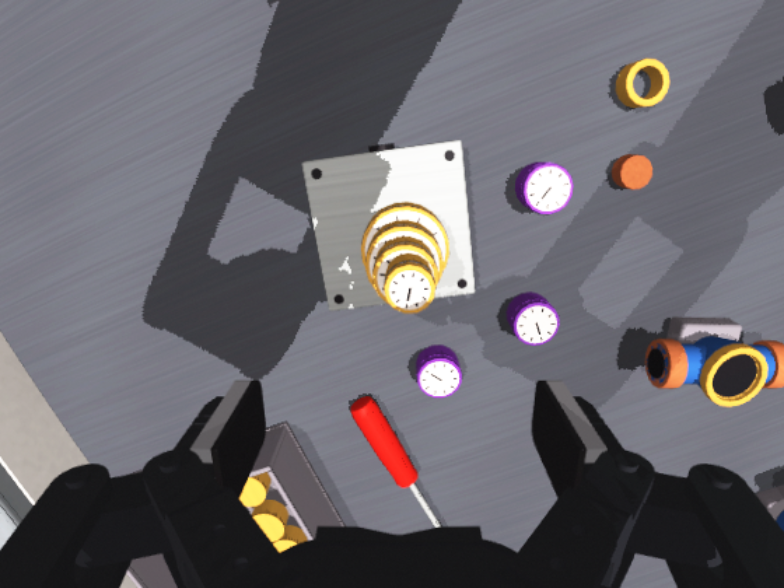

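Top register's dial is at (409,287), the stack is nearly concentric, and the purple cans at (545,188), (533,322) and (438,372) stay alone. Descending to grip.

play_rows(
  increments=[
    [[0,0,0.006,-0.05,0],[0,0,0.006,-0.1,0],[0,0,0.006,-0.119,0],[0,0,0.006,-0.119,0],[0.3,0,0.006,-0.119,0]],
  ],
)

```text
time_s: 3.2
ee_pos: [0.4501, -0.3911, 0.2148]
tool_rot: [-1.574, 0.002, 1.196]
ft_force: [0.4, -0.3, -0.1]
width: 0.0697
```

play_rows(
  increments=[
    [[1,0,0,0,0],[1,0,0,0,0],[1,0,0,0,0],[1,0,0,0,0],[1,0,0,0,0]],
  ],
)

```text
time_s: 3.82
ee_pos: [0.4506, -0.3918, 0.2164]
tool_rot: [-1.576, 0.004, 1.196]
ft_force: [-0.3, 1.0, 6.0]
width: 0.0245
```

```bash
python3 stk.py w3.png 160,165,155,130; python3 -c "
from plant import manip;s=manip.state();print(s['width'],s['ft_force'],s['ee_pos'])"
```

```text
[ 0.4506 -0.3918  0.2164] [-0.91  0.32  1.63 -0.    1.19 -2.11]
160 (3521, array([ 446.6, -390.7,  160.2]), array([ 444.5, -390. ]), 51.5)
165 (1279, array([ 445.8, -390.8,  163.7]), array([ 444.1, -389.8]), 51.4)
155 (1035, array([ 440.6, -388.4,  155.3]), array([ 444.4, -390. ]), 51.5)
130 (1228, array([ 437.1, -391.9,  130. ]), array([ 446.4, -393.8]), 39.4)
0.024405550738648314 [-0.69031189 -1.17509716  6.41581669] [ 0.45056598 -0.39182131  0.21645787]
```

View pics/w3.png

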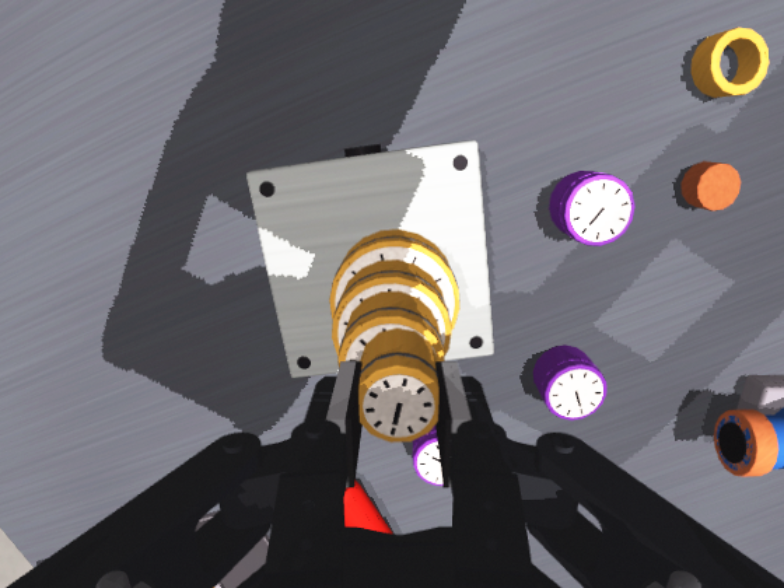

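Register gripped on centre between the pads at (398,395); underside is 86 mm below the TCP. Lift and carry to meter_28.

play_rows(
  increments=[
    [[1,0,0,0.04,0],[1,0.02,0.02,0.05,0],[1,0.06,0.065,0.05,0],[1,0.1,0.11,0.05,0],[1,0.14,0.153,0.05,0]],
  ],
)

```text
time_s: 4.5
ee_pos: [0.5915, -0.2374, 0.2667]
tool_rot: [-1.576, 0.004, 1.195]
ft_force: [0.5, -1.4, 0.1]
width: 0.0243
```

```bash
cat > mt.py <<'E'
from h import *
import sys
T={'28':(.650,-.1735,.062),'40':(.456,.3525,.066),'52':(.677,.2155,.07),'64':(.4545,.019,.074)}
x,y,h=T[sys.argv[1]]
d=grab('wrist');s=d['state'];print(s['ee_pos'].round(4),s['width'].round(4),s['joint_positions'].round(2));save(d,sys.argv[2]);P=cloud(d)
print('floor',disc(P,(x,y),h,.05,.0025),'rim',disc(P,(x,y),h+.005,.055,.0025))
E
python3 mt.py 28 w4.png
```

```text
Traceback (most recent call last):
  File "mt.py", line 5, in <module>
    d=grab('wrist');s=d['state'];print(s['ee_pos'].round(4),s['width'].round(4),s['joint_positions'].round(2));save(d,sys.argv[2]);P=cloud(d)
                                                            ^^^^^^^^^^^^^^^^
AttributeError: 'float' object has no attribute 'round'
```

play_rows(
  increments=[
    [[1,0.03,0.032,0,0],[1,0.06,0.063,0,0],[1,0.06,0.063,0,0],[1,0.06,0.063,-0.04,0],[1,0.06,0.063,-0.04,0]],
  ],
)

```text
time_s: 5.18
ee_pos: [0.6527, -0.1684, 0.2229]
tool_rot: [-1.57, -0.001, 1.199]
ft_force: [-0.5, 0.2, -0.8]
width: 0.0241
```

```bash
sed -i "s/s\['width'\].round(4)/round(s['width'],4)/" mt.py; python3 mt.py 28 w4.png
```

```text
[ 0.6527 -0.1684  0.2229] 0.0241 [-0.43  0.47  1.4   0.    1.27 -1.63]
floor (3128, array([ 648.5, -173.2,   62.1]), array([ 650. , -173.5]), 100.0) rim (1438, array([ 643.2, -172.9,   66.7]), array([ 649.2, -174.3]), 55.7)
```

View pics/w4.png

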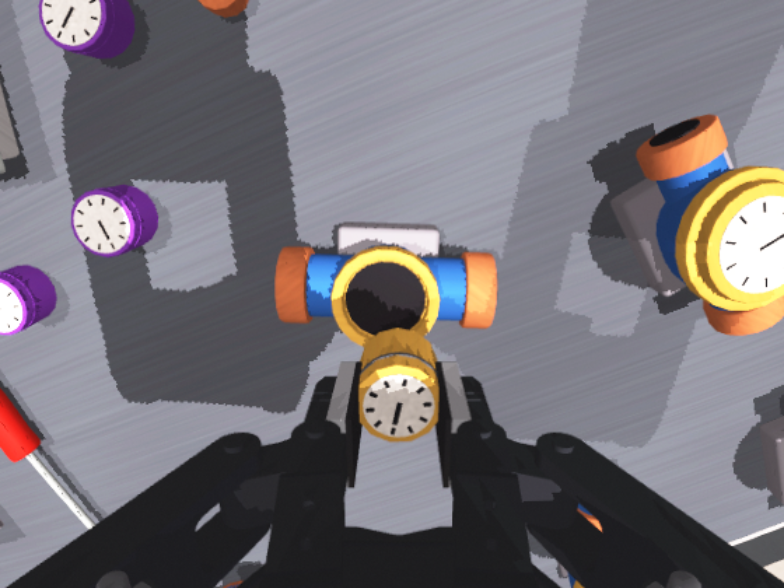

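Register still held at (398,400), meter_28 seat at (385,297). Lowering.

play_rows(
  increments=[
    [[1,-0.002,-0.006,-0.02,0],[1,-0.002,-0.006,-0.04,0],[1,-0.002,-0.006,-0.055,0],[1,-0.002,-0.006,-0.055,0],[1,-0.002,-0.006,-0.06,0]],
  ],
)

```text
time_s: 5.85
ee_pos: [0.6525, -0.1751, 0.1659]
tool_rot: [-1.575, -0.0, 1.199]
ft_force: [0.3, 0.2, 0.0]
width: 0.0245
```

play_rows(
  increments=[
    [[1,0,0,-0.004,0],[1,0,0,-0.007,0],[1,0,0,-0.009,0],[1,0,0,-0.009,0],[1,0,0,-0.009,0]],
  ],
)

```text
time_s: 6.48
ee_pos: [0.6526, -0.1751, 0.157]
tool_rot: [-1.575, -0.0, 1.199]
ft_force: [-0.2, -0.9, -0.1]
width: 0.0243
```

play_rows(
  increments=[
    [[1,-0.002,0,-0.003,0],[1,-0.002,0,-0.006,0],[1,-0.002,0,-0.008,0],[1,-0.002,0,-0.008,0],[1,-0.002,0,-0.008,0]],
  ],
)

```text
time_s: 7.1
ee_pos: [0.6506, -0.1751, 0.149]
tool_rot: [-1.575, -0.0, 1.199]
ft_force: [0.2, -0.8, -0.6]
width: 0.0241
```

```bash
python3 mt.py 28 w5.png;python3 -c "
from plant import manip;s=manip.state();print(s['width'],s['ft_force'],s['ee_pos'])"
```

```text
[ 0.6506 -0.1751  0.149 ] 0.0241 [-0.44  0.55  1.45  0.    1.14 -1.64]
floor (2671, array([ 642.3, -168.6,   61.8]), array([ 650. , -173.5]), 100.0) rim (2150, array([ 635.5, -168.9,   66.7]), array([ 647.7, -173.8]), 55.6)
0.023998683930160858 [ 0.27759045  0.3851632  -1.0208873 ] [ 0.65060124 -0.17510867  0.14902495]
```

View pics/w5.png

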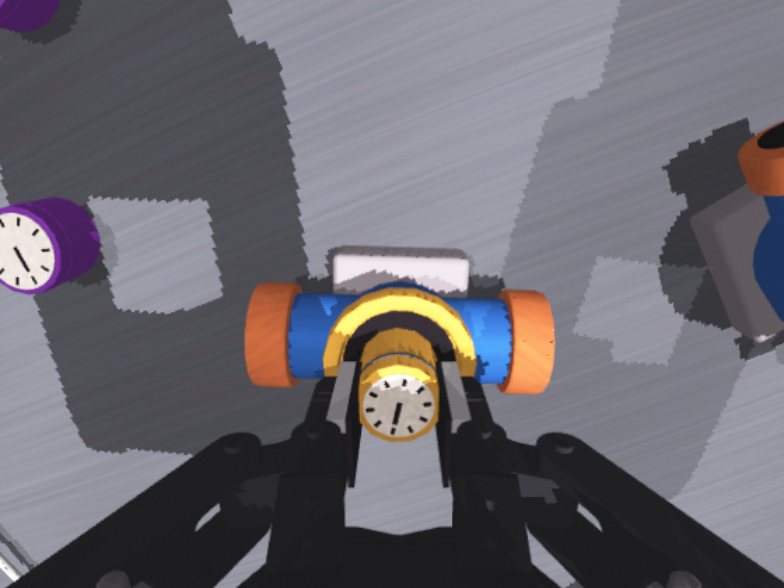

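Register inside collar, on centre (398,400), no contact force yet. A little lower.

play_rows(
  increments=[
    [[1,0,0,-0.001,0],[1,0,0,-0.002,0],[1,0,0,-0.002,0],[1,0,0,-0.002,0]],
  ],
)

```text
time_s: 7.65
ee_pos: [0.6508, -0.1752, 0.1485]
tool_rot: [-1.576, -0.0, 1.199]
ft_force: [-3.8, 1.2, 6.7]
width: 0.0245
```

play_rows(
  increments=[
    [[0.6,0,0,0,0],[0.5,0,0,0,0],[0.4,0,0,0,0],[0.4,0,0,0.02,0],[0.4,0,0,0.06,0]],
  ],
)

```text
time_s: 8.28
ee_pos: [0.6499, -0.1748, 0.2081]
tool_rot: [-1.572, -0.001, 1.199]
ft_force: [-0.1, -0.3, -0.3]
width: 0.0513
```

play_rows(
  increments=[
    [[0,-0.02,-0.02,0.06,0],[0,-0.05,-0.055,0.06,0],[0,-0.09,-0.1,0.06,0],[0,-0.13,-0.14,0.06,0],[0,-0.17,-0.18,0.06,0]],
  ],
)

```text
time_s: 8.9
ee_pos: [0.4788, -0.3561, 0.2699]
tool_rot: [-1.574, 0.001, 1.199]
ft_force: [0.6, -0.7, -0.4]
width: 0.0856
```

```bash
cat > v.py <<'E'
from h import *
import sys
# register top in seat, top + scene cams
T={'28':(.6495,-.174,.062),'40':(.456,.3525,.066),'52':(.677,.2155,.07),'64':(.4545,.019,.074)}
for c in('top','scene'):
    P=cloud(grab(c))
    for k in sys.argv[1:]:
        x,y,h=T[k]; print(c,k,disc(P,(x,y),h+.03,.05,.004))
E
python3 v.py 28; python3 -c "
from plant import manip;s=manip.state();print(s['width'],s['ft_force'],s['ee_pos'])"
```

```text
top 28 (64, array([ 647.8, -173.6,   92.1]), array([ 647.6, -173.4]), 28.1)
scene 28 (87, array([ 653. , -174.1,   91.8]), array([ 652.9, -173.8]), 29.7)
0.0852766263637473 [ 0.91853948  0.50584387 -1.14757985] [ 0.47666462 -0.35881561  0.26977593]
```

Register 28 sits at z 92 mm top, on centre. Next, the 40.

play_rows(
  increments=[
    [[0,-0.027,-0.036,0,0],[0,-0.027,-0.036,0,0],[0,-0.027,-0.036,0,0]],
  ],
)

```text
time_s: 9.38
ee_pos: [0.4502, -0.3945, 0.2706]
tool_rot: [-1.574, 0.002, 1.193]
ft_force: [0.4, -0.3, 0.4]
width: 0.0854
```

```bash
python3 stk.py w6.png 130,100,70
```

```text
[ 0.4502 -0.3945  0.2706] [-0.92  0.26  1.58  0.    1.3  -2.11]
130 (2621, array([ 448.4, -394.4,  130.3]), array([ 449.3, -394.6]), 39.8)
100 (949, array([ 437. , -391.3,  100.1]), array([ 449.5, -395.4]), 51.8)
70 (1188, array([ 432.2, -385.2,   70.2]), array([ 447.5, -393.3]), 64.1)
```

play_rows(
  increments=[
    [[0,-0.001,0,-0.045,0],[0,-0.001,0,-0.08,0],[0,-0.001,0,-0.089,0],[0,-0.001,0,-0.089,0],[0.3,-0.001,0,-0.089,0]],
  ],
)

```text
time_s: 10.05
ee_pos: [0.4504, -0.3947, 0.1833]
tool_rot: [-1.577, 0.003, 1.195]
ft_force: [0.2, 0.4, 0.2]
width: 0.0697
```

play_rows(
  increments=[
    [[1,0,0,0,0],[1,0,0,0,0],[1,0,0,0,0],[1,0,0,0,0],[1,0,0,0,0]],
  ],
)

```text
time_s: 10.68
ee_pos: [0.4511, -0.3955, 0.1852]
tool_rot: [-1.579, 0.005, 1.195]
ft_force: [0.7, 0.6, 6.3]
width: 0.0367
```

play_rows(
  increments=[
    [[1,0,0,0.02,0],[1,0,0,0.06,0],[1,0,0.02,0.08,0],[1,0,0.08,0.08,0],[1,0,0.14,0.08,0]],
  ],
)

```text
time_s: 11.3
ee_pos: [0.4509, -0.2544, 0.2656]
tool_rot: [-1.58, 0.005, 1.193]
ft_force: [0.1, 0.5, -1.4]
width: 0.0369
```

play_rows(
  increments=[
    [[1,0.001,0.06,0,0],[1,0.002,0.12,0,0],[1,0.003,0.18,0,0],[1,0.003,0.24,0,0],[1,0.003,0.3,0,0]],
  ],
)

```text
time_s: 11.92
ee_pos: [0.4535, 0.0474, 0.266]
tool_rot: [-1.581, 0.005, 1.193]
ft_force: [1.2, 0.2, -1.1]
width: 0.0367
```

play_rows(
  increments=[
    [[1,0.003,0.06,0,0],[1,0.003,0.12,0,0],[1,0.003,0.18,0,0],[1,0.003,0.24,0,0],[1,0.003,0.29,0,0]],
  ],
)

```text
time_s: 12.55
ee_pos: [0.4561, 0.3396, 0.2663]
tool_rot: [-1.582, 0.004, 1.194]
ft_force: [1.5, -1.0, -0.9]
width: 0.0365
```

```bash
python3 mt.py 40 w7.png; python3 -c "
from h import *
P=cloud(grab('top'))
for z in(.1,.07):print(disc(P,(.449,-.392),z,.05,.004))"
```

```text
[0.4561 0.3396 0.2663] 0.0365 [ 0.44  0.2   1.66 -0.01  1.27 -0.75]
floor (3523, array([455.8, 352.6,  66.3]), array([451.6, 352.6]), 66.0) rim (1566, array([452.8, 354.5,  70.6]), array([456.1, 352.5]), 67.9)
(230, array([ 447.8, -395.7,  100. ]), array([ 448.4, -396.1]), 52.0)
(104, array([ 438.2, -380.8,   70.1]), array([ 445.5, -393.3]), 64.4)
```

View pics/w7.png

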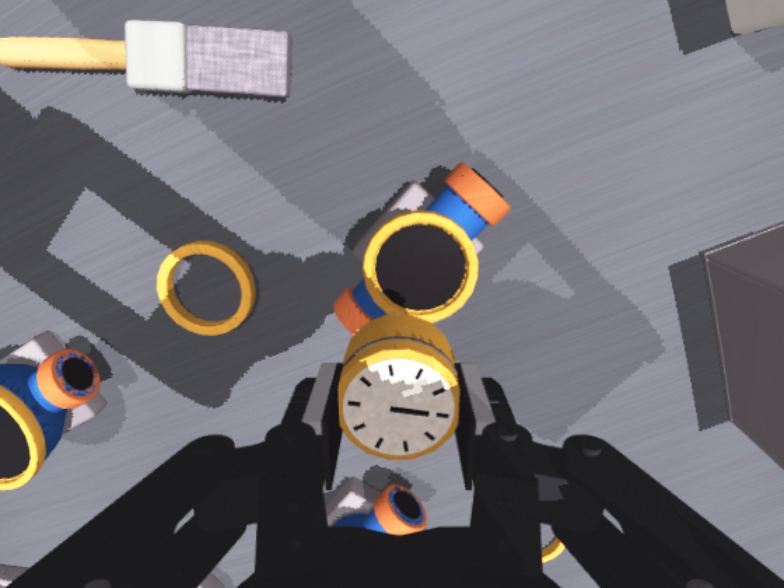

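Register 40 held straight at (398,405), seat at (421,266). Lowering.

play_rows(
  increments=[
    [[1,0.002,0.013,0,0],[1,0.002,0.013,-0.04,0],[1,0.002,0.013,-0.08,0],[1,0.002,0.013,-0.1,0],[1,0.002,0.013,-0.1,0]],
  ],
)

```text
time_s: 13.28
ee_pos: [0.4569, 0.3535, 0.1644]
tool_rot: [-1.578, 0.006, 1.196]
ft_force: [0.1, -0.6, -0.9]
width: 0.0365
```

play_rows(
  increments=[
    [[1,0,0,-0.004,0],[1,0,0,-0.008,0],[1,0,0,-0.01,0],[1,0,0,-0.011,0],[1,0,0,-0.011,0]],
  ],
)

```text
time_s: 13.9
ee_pos: [0.4569, 0.3536, 0.1535]
tool_rot: [-1.579, 0.005, 1.196]
ft_force: [-0.4, 0.4, -1.4]
width: 0.0365
```

play_rows(
  increments=[
    [[1,0.001,-0.001,-0.001,0],[1,0.001,-0.001,-0.002,0],[1,0.001,-0.001,-0.003,0],[1,0.001,-0.001,-0.003,0],[1,0.001,-0.001,-0.003,0]],
  ],
)

```text
time_s: 14.52
ee_pos: [0.4581, 0.3526, 0.1512]
tool_rot: [-1.579, 0.005, 1.196]
ft_force: [-1.9, -1.3, 5.3]
width: 0.0368
```

play_rows(
  increments=[
    [[0.4,0,0,0,0],[0.3,0,0,0,0],[0.25,0,0,0,0],[0.25,0,0,0.02,0],[0.25,0,0,0.06,0]],
  ],
)

```text
time_s: 15.15
ee_pos: [0.4569, 0.3519, 0.2098]
tool_rot: [-1.576, 0.009, 1.196]
ft_force: [0.5, 0.1, -0.5]
width: 0.0643
```

play_rows(
  increments=[
    [[0,0,-0.02,0.06,0],[0,0,-0.08,0.06,0],[0,0,-0.14,0.06,0],[0,0,-0.2,0.06,0],[0,0,-0.26,0.06,0]],
  ],
)

```text
time_s: 15.78
ee_pos: [0.4566, 0.0902, 0.2699]
tool_rot: [-1.577, 0.009, 1.196]
ft_force: [0.9, -0.8, -0.0]
width: 0.0855
```

```bash
python3 v.py 40
```

```text
top 40 (146, array([453.9, 351.8,  95.8]), array([454. , 351.3]), 41.8)
scene 40 (77, array([461.4, 351. ,  96. ]), array([461.9, 351. ]), 40.7)
```

play_rows(
  increments=[
    [[0,-0.003,-0.06,0,0],[0,-0.003,-0.12,0,0],[0,-0.003,-0.18,0,0],[0,-0.003,-0.24,0,0],[0,-0.003,-0.3,0,0]],
  ],
)

```text
time_s: 16.5
ee_pos: [0.4542, -0.2143, 0.2701]
tool_rot: [-1.578, 0.01, 1.19]
ft_force: [1.3, -1.9, 0.4]
width: 0.085
```

Register 40 seated (top 95.9 mm, on centre). To the 52.

play_rows(
  increments=[
    [[0,-0.002,-0.06,0,0],[0,-0.004,-0.12,0,0],[0,-0.005,-0.18,0,0],[0,-0.005,-0.181,0,0]],
  ],
)

```text
time_s: 17.0
ee_pos: [0.4488, -0.3988, 0.2695]
tool_rot: [-1.578, 0.011, 1.186]
ft_force: [0.5, 0.6, 0.3]
width: 0.0857
```

```bash
python3 stk.py w8.png 100,70
```

```text
[ 0.4488 -0.3988  0.2695] [-0.92  0.26  1.58 -0.01  1.29 -2.11]
100 (3559, array([ 448.6, -394.9,  100.3]), array([ 449.7, -395.7]), 52.4)
70 (1183, array([ 431.9, -385.4,   70.2]), array([ 447.4, -393.1]), 63.7)
```

play_rows(
  increments=[
    [[0,0.001,0.003,-0.05,0],[0,0.001,0.003,-0.095,0],[0,0.001,0.003,-0.117,0],[0,0.001,0.003,-0.117,0],[0.2,0.001,0.003,-0.117,0]],
  ],
)

```text
time_s: 17.68
ee_pos: [0.4509, -0.3933, 0.1537]
tool_rot: [-1.579, 0.01, 1.189]
ft_force: [0.3, -0.6, -0.5]
width: 0.07
```

play_rows(
  increments=[
    [[1,0,0,0,0],[1,0,0,0,0],[1,0,0,0,0],[1,0,0,0,0],[1,0,0,0,0]],
  ],
)

```text
time_s: 18.3
ee_pos: [0.4519, -0.3941, 0.1562]
tool_rot: [-1.582, 0.012, 1.189]
ft_force: [-0.2, 1.4, 6.5]
width: 0.0485
```

play_rows(
  increments=[
    [[1,0,0,0.02,0],[1,0,0,0.06,0],[1,0.01,0.02,0.11,0],[1,0.03,0.07,0.11,0],[1,0.05,0.125,0.11,0]],
  ],
)

```text
time_s: 18.92
ee_pos: [0.5024, -0.2684, 0.2678]
tool_rot: [-1.585, 0.012, 1.187]
ft_force: [0.8, -0.8, -2.6]
width: 0.0483
```

play_rows(
  increments=[
    [[1,0.02,0.055,0,0],[1,0.04,0.11,0,0],[1,0.06,0.165,0,0],[1,0.08,0.22,0,0],[1,0.1,0.275,0,0]],
  ],
)

```text
time_s: 19.55
ee_pos: [0.6028, 0.0085, 0.2684]
tool_rot: [-1.586, 0.012, 1.187]
ft_force: [1.2, -0.3, -2.4]
width: 0.0485
```

play_rows(
  increments=[
    [[1,0.02,0.055,0,0],[1,0.04,0.11,0,0],[1,0.058,0.16,0,0],[1,0.072,0.195,0,0],[1,0.072,0.195,0,0]],
  ],
)

```text
time_s: 20.18
ee_pos: [0.6748, 0.2066, 0.2684]
tool_rot: [-1.586, 0.011, 1.19]
ft_force: [0.2, 0.2, -3.1]
width: 0.0485
```

```bash
python3 mt.py 52 w9.png; python3 -c "
from h import *
P=cloud(grab('top'))
for z in(.07,.1):print(disc(P,(.449,-.392),z,.05,.004))"
```

```text
[0.6748 0.2066 0.2684] 0.0485 [ 0.14  0.49  1.28 -0.02  1.37 -1.05]
floor (4338, array([672. , 218.5,  70.3]), array([676.7, 215.4]), 79.9) rim (1505, array([665.8, 221.7,  74.6]), array([676.4, 215.8]), 79.6)
(339, array([ 445.5, -393.8,   70.3]), array([ 446.2, -394. ]), 64.4)
0
```

View pics/w9.png

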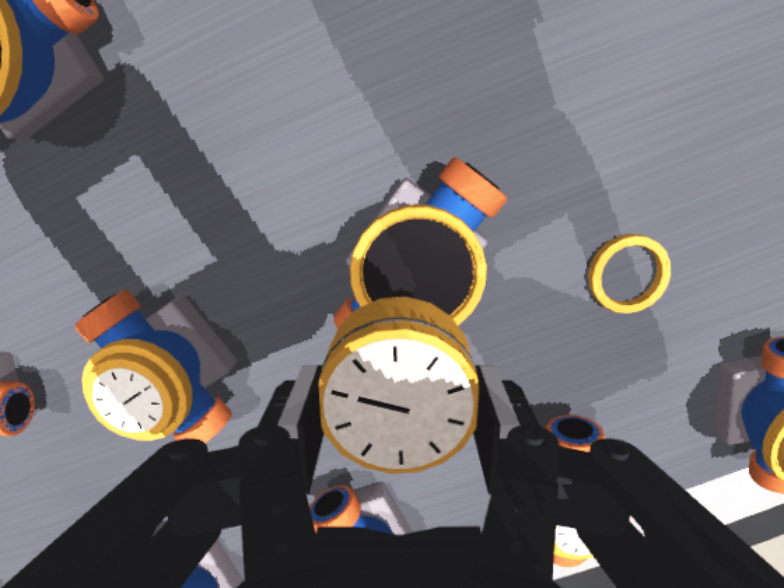

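Register 52 held level at (398,400), seat at (419,268). Lowering.

play_rows(
  increments=[
    [[1,0.003,0.009,0,0],[1,0.003,0.009,-0.04,0],[1,0.003,0.009,-0.08,0],[1,0.003,0.009,-0.1,0],[1,0.003,0.009,-0.1,0]],
  ],
)

```text
time_s: 20.9
ee_pos: [0.6766, 0.212, 0.1666]
tool_rot: [-1.583, 0.015, 1.187]
ft_force: [0.2, 0.5, -2.0]
width: 0.0488
```

play_rows(
  increments=[
    [[1,0,0,-0.004,0],[1,0,0,-0.008,0],[1,0,0,-0.01,0],[1,0,0,-0.011,0],[1,0,0,-0.011,0]],
  ],
)

```text
time_s: 21.52
ee_pos: [0.6769, 0.2121, 0.1563]
tool_rot: [-1.583, 0.014, 1.187]
ft_force: [-1.0, -0.9, 1.3]
width: 0.0487
```

play_rows(
  increments=[
    [[1,0.001,0.003,0.003,0],[1,0.001,0.003,0.003,0],[1,0.001,0.003,0,0],[1,0.001,0.003,-0.002,0],[1,0.001,0.003,-0.002,0]],
  ],
)

```text
time_s: 22.15
ee_pos: [0.6781, 0.2151, 0.1562]
tool_rot: [-1.584, 0.014, 1.187]
ft_force: [-5.3, -1.2, 9.2]
width: 0.0486
```

play_rows(
  increments=[
    [[0.3,0,0,0,0],[0.2,0,0,0,0],[0.1,0,0,0,0],[0.1,0,0,0.02,0],[0.1,0,0,0.06,0]],
  ],
)

```text
time_s: 22.78
ee_pos: [0.6771, 0.2149, 0.2156]
tool_rot: [-1.581, 0.016, 1.187]
ft_force: [0.2, -0.2, 1.3]
width: 0.0766
```

play_rows(
  increments=[
    [[0,-0.01,-0.025,0.055,0],[0,-0.03,-0.08,0.055,0],[0,-0.05,-0.135,0.055,0],[0,-0.07,-0.19,0.055,0],[0,-0.09,-0.245,0.055,0]],
  ],
)

```text
time_s: 23.4
ee_pos: [0.5867, -0.0317, 0.2725]
tool_rot: [-1.583, 0.016, 1.187]
ft_force: [1.0, -1.3, 0.5]
width: 0.0852
```

```bash
python3 v.py 52
```

```text
top 52 (192, array([675.3, 214.6,  99.6]), array([675.1, 213.4]), 52.3)
scene 52 (203, array([680.7, 213.9, 100.1]), array([679.8, 214.8]), 54.3)
```

play_rows(
  increments=[
    [[0,-0.02,-0.055,0,0],[0,-0.04,-0.11,0,0],[0,-0.06,-0.165,0,0],[0,-0.08,-0.22,0,0],[0,-0.1,-0.27,0,0]],
  ],
)

```text
time_s: 24.12
ee_pos: [0.4859, -0.3067, 0.274]
tool_rot: [-1.585, 0.018, 1.181]
ft_force: [0.9, -0.3, -0.1]
width: 0.0855
```

play_rows(
  increments=[
    [[0,-0.02,-0.045,0,0],[0,-0.037,-0.085,0,0],[0,-0.037,-0.085,0,0],[0,-0.037,-0.085,0,0]],
  ],
)

```text
time_s: 24.62
ee_pos: [0.4493, -0.3912, 0.2747]
tool_rot: [-1.585, 0.018, 1.181]
ft_force: [0.1, 0.6, 0.3]
width: 0.0854
```

```bash
python3 stk.py w10.png 70
```

```text
[ 0.4493 -0.3912  0.2747] [-0.91  0.24  1.59 -0.01  1.28 -2.09]
70 (4278, array([ 446.3, -392.8,   70.4]), array([ 447.5, -393.5]), 64.0)
```

View pics/w10.png

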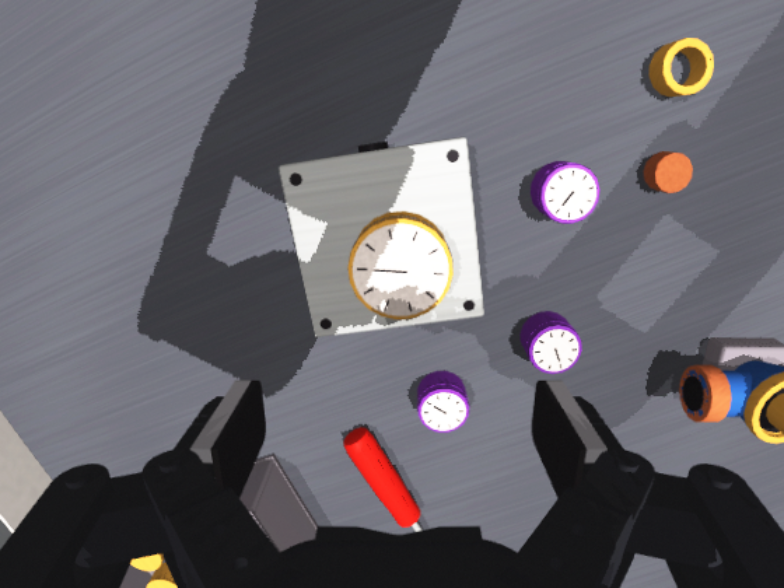

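Only the 64 is left on the stage, dial at (401,267).

play_rows(
  increments=[
    [[0,-0.001,-0.002,-0.05,0],[0,-0.001,-0.002,-0.1,0],[0,-0.001,-0.002,-0.14,0],[0,-0.001,-0.002,-0.154,0],[0,-0.001,-0.002,-0.154,0]],
  ],
)

```text
time_s: 25.3
ee_pos: [0.449, -0.3919, 0.1205]
tool_rot: [-1.584, 0.017, 1.184]
ft_force: [1.0, 0.5, 0.9]
width: 0.0852
```

play_rows(
  increments=[
    [[1,0,0,0,0],[1,0,0,0,0],[1,0,0,0,0],[1,0,0,0,0],[1,0,0,0,0]],
  ],
)

```text
time_s: 25.92
ee_pos: [0.4502, -0.393, 0.1234]
tool_rot: [-1.589, 0.019, 1.184]
ft_force: [0.6, 1.8, 5.2]
width: 0.0604
```

play_rows(
  increments=[
    [[1,0,0,0.02,0],[1,0,0,0.06,0],[1,0,0.02,0.11,0],[1,0,0.07,0.14,0],[1,0,0.13,0.14,0]],
  ],
)

```text
time_s: 26.55
ee_pos: [0.4515, -0.2636, 0.2687]
tool_rot: [-1.597, 0.022, 1.182]
ft_force: [0.7, 0.3, -4.6]
width: 0.0605
```

play_rows(
  increments=[
    [[1,0.002,0.06,0,0],[1,0.004,0.12,0,0],[1,0.005,0.18,0,0],[1,0.005,0.24,0,0],[1,0.005,0.265,0,0]],
  ],
)

```text
time_s: 27.18
ee_pos: [0.4559, 0.0043, 0.2704]
tool_rot: [-1.599, 0.021, 1.185]
ft_force: [-0.4, -0.7, -3.4]
width: 0.0604
```

```bash
python3 mt.py 64 w11.png
```

```text
[0.4559 0.0043 0.2704] 0.0604 [-0.24 -0.07  1.94 -0.03  1.25 -1.41]
floor (5679, array([446.9,  23. ,  74.3]), array([449.6,  18.8]), 89.9) rim (1727, array([438.9,  26.8,  78.7]), array([454.2,  17.8]), 91.5)
```

View pics/w11.png

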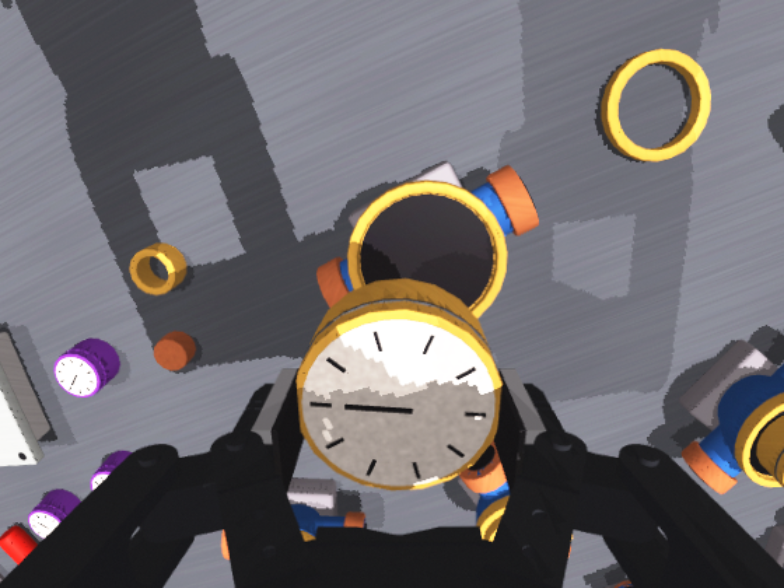

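Register 64 held at (398,398), seat at (428,255). Lowering.

play_rows(
  increments=[
    [[1,0.001,0.014,0,0],[1,0.001,0.014,-0.04,0],[1,0.001,0.014,-0.08,0],[1,0.001,0.014,-0.098,0],[1,0.001,0.014,-0.098,0]],
  ],
)

```text
time_s: 27.85
ee_pos: [0.4561, 0.0197, 0.1722]
tool_rot: [-1.596, 0.02, 1.185]
ft_force: [-0.0, 0.8, -3.0]
width: 0.0603
```

play_rows(
  increments=[
    [[1,0,0,-0.004,0],[1,0,0,-0.008,0],[1,0,0,-0.01,0],[1,0,0,-0.011,0],[1,0,0,-0.011,0]],
  ],
)

```text
time_s: 28.48
ee_pos: [0.4562, 0.0198, 0.1612]
tool_rot: [-1.596, 0.02, 1.185]
ft_force: [-0.4, -0.7, -3.4]
width: 0.0609
```

play_rows(
  increments=[
    [[1,0,-0.002,-0.001,0],[1,0,-0.002,-0.002,0],[1,0,-0.002,-0.003,0],[1,0,-0.002,-0.004,0],[1,0,-0.002,-0.004,0]],
  ],
)

```text
time_s: 29.1
ee_pos: [0.4563, 0.0177, 0.1575]
tool_rot: [-1.596, 0.02, 1.185]
ft_force: [-2.3, -0.5, 1.9]
width: 0.0608
```

play_rows(
  increments=[
    [[1,0,0,-0.001,0],[1,0,0,-0.002,0],[1,0,0,-0.002,0]],
  ],
)

```text
time_s: 29.48
ee_pos: [0.4564, 0.0177, 0.1573]
tool_rot: [-1.596, 0.021, 1.185]
ft_force: [-10.7, -0.5, 20.2]
width: 0.0606
```

play_rows(
  increments=[
    [[0.2,0,0,0,0],[0,0,0,0,0],[0,0,0,0,0],[0,0,0,0,0],[0,0,0,0.02,0]],
  ],
)

```text
time_s: 30.1
ee_pos: [0.4552, 0.0179, 0.1761]
tool_rot: [-1.592, 0.021, 1.185]
ft_force: [1.1, 0.0, 0.1]
width: 0.085
```

play_rows(
  increments=[
    [[0,0,0,0.04,0],[0,0,0,0.09,0],[0,-0.03,-0.03,0.12,0],[0,-0.06,-0.08,0.12,0],[0,-0.06,-0.14,0.12,0]],
  ],
)

```text
time_s: 30.72
ee_pos: [0.3939, -0.1225, 0.2966]
tool_rot: [-1.594, 0.022, 1.187]
ft_force: [1.8, -0.3, -0.5]
width: 0.0857
```

```bash
python3 v.py 28 40 52 64; python3 -c "
from h import *
d=grab('top');P=cloud(d);save(d,'end.png')
print(disc(P,(.683,.0116),.08,.045,.0025))
T={'28':(.6495,-.174,.092),'40':(.456,.3525,.096),'52':(.677,.2155,.1),'64':(.4545,.019,.104)}
for k,(x,y,z) in T.items():
    q=P[(abs(P[...,2]-z)<.006)&(np.hypot(P[...,0]-x,P[...,1]-y)<int(k)/2e3-.003)]
    a=np.linalg.lstsq(np.c_[q[:,:2],np.ones(len(q))],q[:,2],rcond=None)[0]; print(k,a[:2].round(3))
print(manip.state()['width'],manip.state()['ft_force'])"
```

```text
top 28 (65, array([ 647. , -173.2,   92. ]), array([ 647.6, -172.8]), 27.4)
top 40 (145, array([454.1, 351.9,  95.8]), array([454.1, 352. ]), 40.0)
top 52 (201, array([674.9, 213.5,  99.8]), array([675.4, 212.9]), 51.7)
top 64 (361, array([452.9,  17.2, 104. ]), array([453.2,  17.6]), 63.3)
scene 28 (81, array([ 652.6, -173.9,   91.8]), array([ 651. , -174.2]), 28.6)
scene 40 (77, array([460.9, 351.5,  95.6]), array([459.6, 353.1]), 39.7)
scene 52 (205, array([681.1, 213.4, 100.2]), array([681. , 214.6]), 54.1)
scene 64 (253, array([459.5,  16.8, 104. ]), array([457.3,  18. ]), 66.4)
(221, array([682.5,   9.7,  80. ]), array([684.6,   7.9]), 65.6)
28 [0.003 0.035]
40 [-0.015  0.012]
52 [-0.018 -0.016]
64 [-0.006 -0.016]
0.0851624336026477 [ 0.28578413  0.32378405 -0.8213514 ]
```

View pics/end.png

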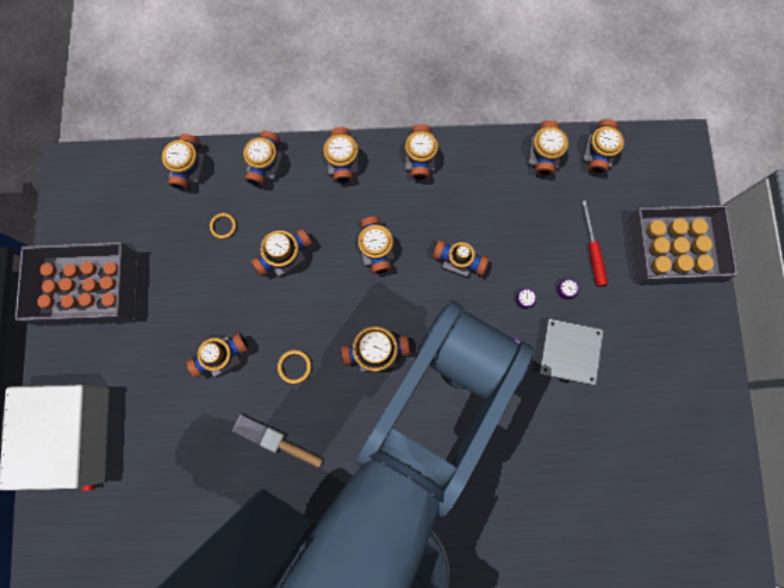

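All four registers sit in their own meters at (462,254), (213,353), (278,247) and (375,346). The finished meter at (375,241) is unmoved, and the arm is clear.

```bash
python3 -c "
from plant import manip;print(manip.hand_in())"
```

```text
the job is handed in; nothing more can be done
None
```

I moved all four registers, smallest first, from the stack into their own meters. I let go of each only after feeling contact with the seat floor, and handed the job in at about 31 s.

- **Final positions:** the last pictures show each register within about 3 mm of its seat's centre. Dial tops are at 92, 96, 100 and 104 mm, as they should be on the seat floors.
- **Tilt:** tilts fitted from the depth readings are at most 0.035 rad. That is close to the noise of the measurement.
- **Surroundings:** the gripper is open and touching nothing. The finished meter has not moved beyond measuring noise (about 2 mm), and I stayed away from the purple look-alikes. The last picture shows two of the three in place, with the third mostly hidden behind the arm.

**Checks that disagreed:** the top and scene cameras differed by about 4–7 mm in x. Wrist-camera close-ups fell between them, so I relied on those. The tool tilted to about 0.03 rad by the last register; pressing it down with about 20 N seated it flat.

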